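Build up a sanding head on its arbor

TASK

Build up the sanding head on the long arbor, the one on the square base: thread on the backing flange first, then the sanding drum, then the plain spacer and last the wing nut, each flat down on the one below. Leave the short arbor empty and do not knock over the jar that stands among the parts.

Things in the scene. Friction and masses are not known exactly. Their poses are not given: they have to be found in the camera images.
- long_arbor: The long arbor: an upright steel post, diameter 14 mm, on a blue square base plate 106 x 106 x 12 mm, fixed. Round the post's foot a steel seat, diameter 40 mm, rises 8 mm above the plate (its top 20 mm above the table). The post stands 70 mm above the seat (tip 90 mm above the table); its top 8 mm taper to 7 mm. Origin on the post's axis at table height, z up.
- short_arbor: The short arbor, not used: the same 14 mm post but only 30 mm above its seat (tip 50 mm above the table), on a blue round base 104 mm in diameter and 12 mm thick, fixed. Origin on its axis at table height.
- flange: Backing flange, steel, about 0.22 kg: a disc 66 mm in diameter and 6 mm thick with a boss 40 mm in diameter on top (total height 20 mm), with a 24 mm through bore. Starts upright, flat on the table; origin at the centre of its underside, z up. The boss faces up and is the place to grip; it stays up.
- drum: Sanding drum, about 0.11 kg: a plain short cylinder 54 mm in diameter and 24 mm high, brown abrasive sleeve on a black rubber core, with a 24 mm through bore. Starts upright, flat on the table; origin at the centre of its underside, z up.
- spacer: Plain spacer, aluminium ring, about 0.05 kg: 40 mm in diameter and 18 mm high, with a 24 mm through bore. Starts upright, flat on the table; origin at the centre of its underside, z up.
- wing_nut: Wing nut, dark steel, about 0.09 kg: a hub 36 mm in diameter and 18 mm high with a wing on either side along its x axis, 68 mm tip to tip, 11 mm wide and 14 mm high, with a 24 mm through bore. Starts upright, flat on the table; origin at the centre of its underside, z up. Its y axis runs across the wings: grip the hub along y. It slides on (no thread to turn).
- jar: A closed jar, 52 mm in diameter and 70 mm high, standing loose among the parts, to be left standing. Origin at the centre of its underside.
Things that resemble listed ones, but are neither listed nor needed, are in the scene too. Of the things that look like the drum, take the one that is farthest to the robot's left at the start.

How it is judged (in metres and radians):
On the way, in this order (a step that is already met when the one before it is completed fails the run):
1. the backing flange is down on the seat of the long arbor (horizontal distance between flange and long_arbor below 0.009 m and z of flange in the frame of long_arbor between 0.017 and 0.023 m and angle between flange's own z axis and vertical below 0.1 rad), for 0.2 s.
2. the sanding drum is down on the flange (horizontal distance between drum and long_arbor below 0.009 m and z of drum in the frame of long_arbor between 0.037 and 0.043 m and angle between drum's own z axis and vertical below 0.1 rad), for 0.2 s.
3. the spacer is down on the drum (horizontal distance between spacer and long_arbor below 0.009 m and z of spacer in the frame of long_arbor between 0.061 and 0.067 m and angle between spacer's own z axis and vertical below 0.1 rad), for 0.2 s.
4. the wing nut is down on the spacer (horizontal distance between wing_nut and long_arbor below 0.009 m and z of wing_nut in the frame of long_arbor between 0.079 and 0.085 m and angle between wing_nut's own z axis and vertical below 0.1 rad), for 0.2 s.
At the end, for the whole second after the job is handed in: On the long arbor, from the seat up: flange, drum, spacer, wing nut; each with its axis within 9 mm of the arbor's, its underside within 3 mm of its proper height in the stack (20, 40, 64 and 82 mm above the table), tilted less than 0.1 rad, released and at rest (all of step 1 and all of step 2 and all of step 3 and all of step 4 and linear speed of each of flange, drum, spacer, wing_nut below 0.02 m/s and contact force between each of flange, drum, spacer, wing_nut and the fingers below 0.1 N); the robot touches nothing.
It fails at once if the jar is knocked over (angle between jar's own z axis and vertical above 0.5 rad).
It also fails if it takes over 104 s, if anything falls off the work surface, if the arm or the gripper's body presses on something with over 40 N, if the wrist force passes 120 N, or if a joint passes its speed limit or range.

ROBOT

A 6-joint arm with a two-finger parallel gripper is mounted at the origin on the work surface. World frame = base frame: x ahead of the robot, y to its left, z up, the work surface at z = 0. Lengths are in mm, angles in rad, forces in N, time in s.
With the tool pointing down it reaches from about 325 to 875 mm from the base axis. Payload 4.4 kg.
Tool frame: the origin (TCP) lies on the centre line of the jaws, within the pads' length; the fingertips stand ahead of it and the grasp point (between the pads) lies 6 mm ahead of it (ctrl.tcp_to_tips is the z of the fingertips in the tool frame, in mm); z points along the fingers, y is the line along which they close (so a half turn about z gives the same grasp; the last joint's range is limited). The gripper opens to 85 mm and grips with 20 to 120 N. Pads are 22 mm wide; open, the fingers measure 114 mm over their backs; the gripper's body (76 mm by 85 mm) begins 54 mm behind the grasp point. The pads swing forward as they close: fully open they stand 13 mm farther back than shut.
Start: joints at [-1.333, 0.207, 1.542, -0, 1.393, -0.15], TCP at [217.426, -532.31, 256.282] pointing down, gripper open.
Joint ranges: [-2.73, 2.73], [-0.86, 2.22], [0.23, 2.46], [-1.11, 4.25], [0.08, 2.63], [-2.82, 2.82]. Speed limits (rad/s): [2.79, 2.79, 3.14, 3.14, 3.14, 3.14].

INTERFACE

Orientations are given as a 3x3 rotation matrix whose columns are the frame's x, y, z axes.
In Python, from plant import ctrl, sensors, optics gives the robot as it stands. Calls block until the motion is done:
- ctrl.move_ptp(position, orientation): joint-space move of the TCP to a pose.
- ctrl.move_l(position, rot=None, vel=150, threshold=None): straight line of the TCP; rot=None keeps the orientation; vel is the mean speed in mm/s. With threshold (N) it stops when the force on the tool has changed by that much, and returns True; else False.
- ctrl.set_joints(angles): joint-space move.
- ctrl.gripper_to(opening, force=None): finger opening in mm; force is the grip in N (None keeps the last); returns when the fingers have stopped.
- ctrl.hold(seconds).
- ctrl.solve_ik(position, orientation): joint angles nearest the present ones, or None.
- sensors.read_state(): the state.
- optics.grab_frame(name): name is "scene" or "side" or "wrist"; returns (picture, depth): 384x512x3 uint8, red, green, blue; 384x512 float32, mm along the optical axis (not along the pixel's ray), 0 where there is no reading.
- optics.camera_params(name): a dict with "mtx" (3x3 intrinsics, pixels), "R" (3x3) and "t" (3): a world point X has camera coordinates R X + t; the wrist camera has in their place "T_tool_cam" (4x4, takes a point from camera to tool coordinates, whose origin is the TCP and whose axes are the flange's). Camera axes: x right, y down, z forward; pixel columns grow to the right and rows downward; lengths in mm; the calibration is good to about 2 mm. A picture is of the moment at which its call begins: read the wrist's pose just before it. camera_params takes no time and is no camera call.
A pose or a line that the arm cannot do raises ctrl.MotionError and nothing moves.
- ctrl.finish_job(): hands the job in; it is judged then, once.
The state is a dict: "t": time; "q": joint angles; "qvel": joint speeds; "tau": joint torques, N m; "eef_pos": TCP position; "eef_rot": TCP orientation; "force": force on the tool from outside, world axes, zero at the start; "wrist_torque": the same for the moment, N m; "grip_width": finger opening in mm; "grasp_force": force on a finger pad.
Only numpy, scipy, OpenCV 4.12 (cv2) and the standard library are available. Lean on these libraries where they do the work, as an engineer would, in place of code of your own. Each camera call takes 0.05 s, during which the arm holds its last target. There are 200 camera calls.

## Working session

There is one attempt and no reset: what is moved stays moved. The work goes in short steps, each a Python script; the robot and the scene stay as the last script left them, time stands still between calls to the robot, and variables do not carry over. Pictures are saved under pics/ and viewed, at most 14 in all, crops included, and the job is handed in when it is done.

```bash
ls; mkdir -p pics
python3 - <<'E'
from plant import ctrl,sensors,optics
import cv2,numpy as np
for n in("scene","side"):
    p,d=optics.grab_frame(n); cv2.imwrite(f"pics/{n}0.png",cv2.resize(p[:,:,::-1],(800,600))); np.savez(f"{n}0.npz",p=p,d=d)
    c=optics.camera_params(n); print(n,np.round(-c["R"].T@c["t"]),np.round(c["R"][2],2))
print(ctrl.tcp_to_tips, optics.camera_params("wrist"))
E
```

```text
pics
scene [1219.  280.  787.] [-0.63 -0.3  -0.71]
side [ 490. -713.  735.] [ 0.09  0.69 -0.72]
25.0 {'mtx': array([[297.99699305,   0.        , 252.09226647],
       [  0.        , 297.99699305, 189.38330907],
       [  0.        ,   0.        ,   1.        ]]), 'T_tool_cam': array([[-1.20553373e-04, -9.58777019e-01, -2.84159487e-01,
         7.28311652e+01],
       [ 9.99999914e-01, -2.69589627e-06, -4.15149254e-04,
         2.86710654e-01],
       [ 3.97269500e-04, -2.84159512e-01,  9.58776936e-01,
        -1.18269040e+02],
       [ 0.00000000e+00,  0.00000000e+00,  0.00000000e+00,
         1.00000000e+00]])}
```

View pics/scene0.png

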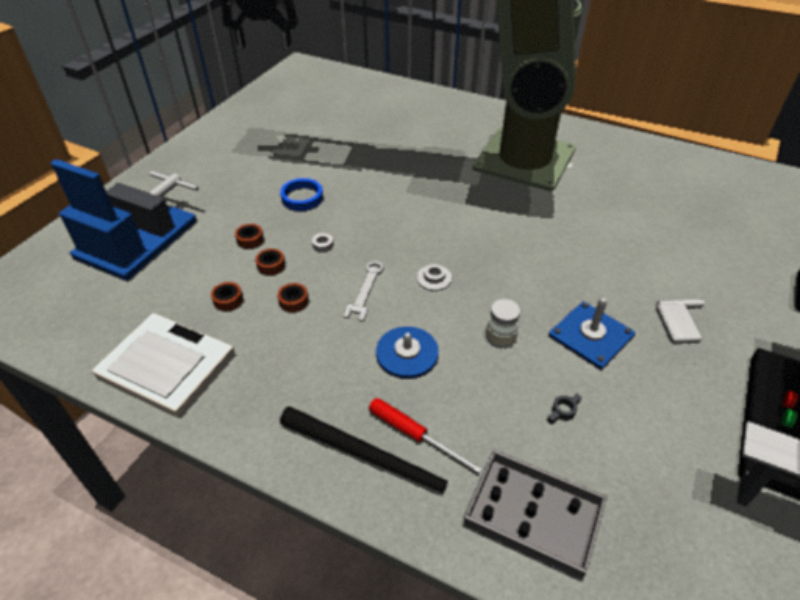

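View pics/side0.png

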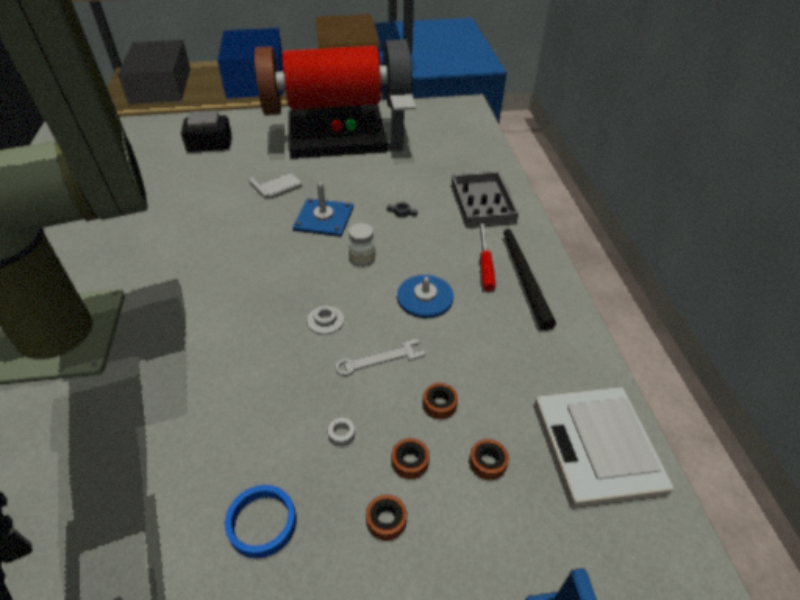

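The scene view shows the square-base long arbor at (598,320), round short arbor (407,345), jar (504,320), flange (435,275), spacer (322,241), wing nut (565,407) and four drums on the left. In the side view (+y up) the drum farthest to the robot's left is at (440,400).

```bash
cat > h.py <<'E'
from plant import ctrl,sensors,optics
import cv2,numpy as np
def cloud(n,d,T=None):
    c=optics.camera_params(n); K=c["mtx"]; v,u=np.indices(d.shape)
    P=np.stack([(u-K[0,2])*d/K[0,0],(v-K[1,2])*d/K[1,1],d],-1)
    if T is None: return (P-c["t"])@c["R"]
    M=T@c["T_tool_cam"]; return P@M[:3,:3].T+M[:3,3]
E
python3 - <<'E'
from h import *
C={}
for n in("scene","side"):
    z=np.load(n+"0.npz"); C[n]=(cloud(n,z["d"]),z["d"]>0)
seeds={"long":(323,216,90,60),"short":(425,290,50,60),"flange":(325,316,20,25),"jar":(361,235,70,28),"spacer":(341,430,18,25),"nut":(402,210,18,45),
"d1":(440,400,24,32),"d2":(410,457,24,32),"d3":(490,458,24,32),"d4":(386,516,24,32)}
for k,(u,v,h,r) in seeds.items():
    P,ok=C["side"]; a,b=int(v*.64),int(u*.64); w=P[a-4:a+5,b-4:b+5].reshape(-1,3); s=np.median(w[:,:2],0)
    for it in range(3):
        o=[]; 
        for n in C:
            P,ok=C[n]; m=ok&(np.hypot(*(P[...,:2]-s).transpose(2,0,1))<r)&(P[...,2]>(h-6 if k not in("long","short") else 16))&(P[...,2]<h+6)
            q=P[m]; o.append(q[:,:2].mean(0)) if len(q) else None
        if o: s=np.mean(o,0)
    print(k,np.round(s),[np.round(x).tolist() for x in o],len(q),np.round(np.percentile(q[:,2],[5,95])) if len(q) else "")
    if k=="nut":
        w,V=np.linalg.eigh(np.cov(q[:,:2].T)); print("wing axis",np.arctan2(V[1,1],V[0,1]),w)
E
```

```text
long [474. 269.] [[477.0, 273.0], [472.0, 265.0]] 218 [16. 85.]
short [645.   7.] [[649.0, 11.0], [641.0, 3.0]] 190 [16. 47.]
flange [461. -26.] [[463.0, -23.0], [460.0, -29.0]] 119 [14. 24.]
jar [541. 133.] [[544.0, 137.0], [539.0, 129.0]] 152 [66. 74.]
spacer [ 474. -259.] [[476.0, -256.0], [472.0, -262.0]] 169 [14. 21.]
nut [640. 270.] [[642.0, 272.0], [638.0, 268.0]] 87 [13. 21.]
wing axis 2.6822822878680546 [ 98.2909857  297.94042125]
d1 [ 627. -227.] [[630.0, -224.0], [625.0, -230.0]] 314 [20. 28.]
d2 [ 567. -317.] [[570.0, -313.0], [565.0, -320.0]] 388 [21. 28.]
d3 [ 677. -333.] [[679.0, -330.0], [674.0, -336.0]] 393 [21. 27.]
d4 [ 524. -396.] [[526.0, -393.0], [521.0, -400.0]] 477 [21. 27.]
```

```bash
cat >> h.py <<'E'
def R(a): return np.array([[np.cos(a),np.sin(a),0],[np.sin(a),-np.cos(a),0],[0,0,-1.]])
def T():
    s=sensors.read_state(); M=np.eye(4); M[:3,:3]=s["eef_rot"]; M[:3,3]=s["eef_pos"]; return M
def look(name,xy,zlo,zhi,r):
    """wrist view -> centre (min enclosing circle of points in the height band), mean, wing axis"""
    t=T(); p,d=optics.grab_frame("wrist"); np.savez(name,p=p,d=d,t=t); cv2.imwrite(f"pics/{name}.png",p[:,:,::-1])
    P=cloud("wrist",d,t); m=(d>0)&(np.hypot(P[...,0]-xy[0],P[...,1]-xy[1])<r)&(P[...,2]>zlo)&(P[...,2]<zhi)
    q=P[m]; c,rad=cv2.minEnclosingCircle(q[:,:2].astype(np.float32)); w,V=np.linalg.eigh(np.cov(q[:,:2].T))
    print(name,"circ",np.round(c,1),round(rad,1),"mean",np.round(q.mean(0),1),len(q),"ax",round(float(np.arctan2(V[1,1],V[0,1])),2),"t",sensors.read_state()["t"])
    return np.array(c)
E
python3 - <<'E'
from h import *
print([np.round(ctrl.solve_ik([x,y,200],R(np.arctan2(y,x)+k)),2) for x,y,k in [(474,269,0),(640,270,0),(640,270,-.15),(461,-26,0)] if ctrl.solve_ik([x,y,200],R(np.arctan2(y,x)+k)) is not None])
ctrl.move_ptp([474,269,220],R(np.arctan2(269,474)))
look("w_arb",(474,269),82,96,25); look("w_arb2",(474,269),16,26,32)
ctrl.move_ptp([461,-26,200],R(0))
look("w_fl",(461,-26),14,26,30); look("w_fl2",(461,-26),3,26,45)
E
```

```text
[array([ 0.36,  0.2 ,  1.68, -0.  ,  1.27,  1.41]), array([ 0.27,  0.5 ,  1.27, -0.  ,  1.37,  1.45]), array([ 0.27,  0.5 ,  1.27, -0.  ,  1.37,  1.6 ]), array([-0.24,  0.02,  1.87, -0.  ,  1.25,  1.38])]
w_arb circ [471.8 271.8] 6.9 mean [472.9 272.3  87.5] 180 ax 2.22 t 3.1083
w_arb2 circ [471.7 271.4] 20.0 mean [475.  273.3  20.7] 747 ax 2.03 t 3.1583
w_fl circ [461.  -26.2] 19.9 mean [461.6 -26.   20.2] 764 ax -3.13 t 4.3417
w_fl2 circ [460.8 -25.9] 32.9 mean [463.3 -25.9  10.8] 2519 ax 1.64 t 4.3917
```

View pics/w_arb.png

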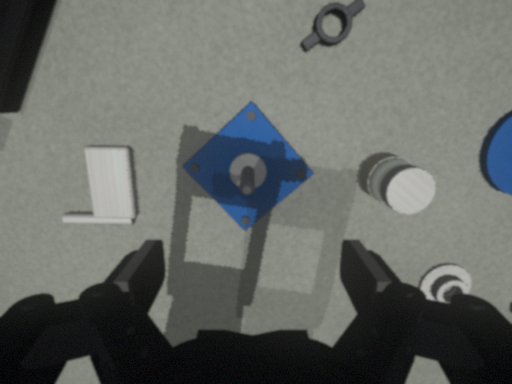

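View pics/w_fl.png

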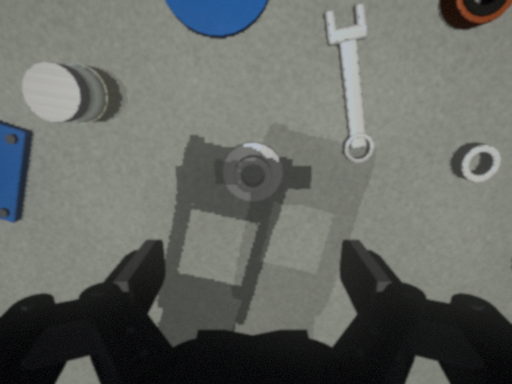

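The arbor tip and flange are clear at (248,178) and (253,172), and the fitted radii match the drawings.

Run:
```python
from h import *
ctrl.gripper_to(50,40)
ctrl.move_l([461,-26,60],R(0),vel=200)
hit=ctrl.move_l([461,-26,24],vel=30,threshold=4); s=sensors.read_state(); print(hit,s["eef_pos"],s["force"])
z=s["eef_pos"][2]+(2.5 if hit else 0)
ctrl.move_l([461,-26,z],vel=30); ctrl.gripper_to(30,50); s=sensors.read_state(); print(z,s["grip_width"],s["grasp_force"],s["force"],s["eef_pos"])
ctrl.move_l([461,-26,220],vel=150); s=sensors.read_state(); print(s["grip_width"],s["grasp_force"],s["force"],s["t"])
t=T(); 
np.save("zf.npy",z); look("w_fl3",(461,-26),150,230,60)
```

```text
True [460.68519512 -25.92609659  28.01025165] [-0.72792268 -0.76546576  5.35325133]
30.51025164529414 37.90179446775333 49.53184515237808 [-1.1676714   0.24680125  6.10734618] [460.93989748 -25.79557204  30.85347082]
38.1299499142889 50.39920415729284 [-0.64930987  1.17627878 -3.2523174 ] 8.6
w_fl3 circ [460.2 -26. ] 33.4 mean [467.5 -26.  203.8] 10570 ax 1.57 t 8.65
```

View pics/w_fl3.png

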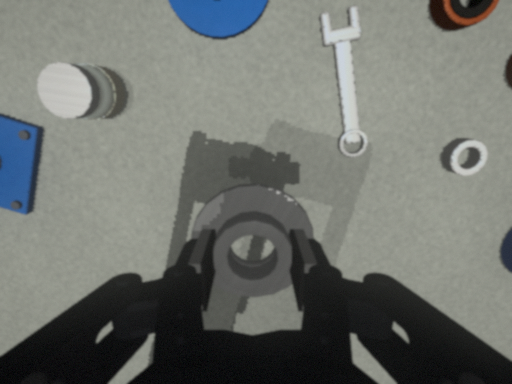

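Flange held level, its bore centred between the pads at about (250,250). Placing it.

```bash
cat >> h.py <<'E'
ARB=np.array([471.8,271.5])
def place(zpick,zseat,a,openw,vel=40):
    x,y=ARB; zt=zpick+zseat
    ctrl.move_ptp([x,y,zt+90],R(a))
    ctrl.move_l([x,y,zt+8],vel=100,threshold=12)
    s=sensors.read_state(); print("pre",np.round(s["eef_pos"],1),np.round(s["force"],1), "want",zt+8)
    if s["eef_pos"][2]>zt+10: return False
    hit=ctrl.move_l([x,y,zt-2],vel=15,threshold=5); s=sensors.read_state(); print("down",hit,np.round(s["eef_pos"]-[x,y,zt],1),np.round(s["force"],1))
    if s["eef_pos"][2]>zt+3: return False
    ctrl.gripper_to(openw); ctrl.move_l([x,y,zt+150],vel=150)
    return True
E
python3 - <<'E'
from h import *
ok=place(30.7,20,np.arctan2(271,472),52); print(ok)
if ok:
    look("w_p1",ARB,34,44,30)
    ctrl.move_ptp([627,-227,200],R(np.arctan2(-227,627)))
    look("w_dr",(627,-227),18,30,40)
E
```

```text
pre [472.6 271.7  59.4] [ 0.2 -0.6 -2.6] want 58.7
down True [0.1 0.  0.2] [-0.4  0.4  4.3]
True
w_p1 circ [472.3 270.9] 19.9 mean [475.7 272.7  40.1] 760 ax 1.99 t 12.8333
w_dr circ [ 627.2 -227. ] 27.0 mean [ 628.2 -227.3   24.3] 1738 ax 2.72 t 14.775
```

```bash
cat >> h.py <<'E'
def pick(x,y,z,a,openw,force=50):
    ctrl.gripper_to(openw); ctrl.move_l([x,y,z+40],R(a),vel=200)
    if ctrl.move_l([x,y,z],vel=60,threshold=8): print("HIT",sensors.read_state()["eef_pos"]); return False
    ctrl.gripper_to(20,force); z0=sensors.read_state()["eef_pos"][2]; ctrl.move_l([x,y,190],vel=180)
    s=sensors.read_state(); print("grip",s["grip_width"],s["grasp_force"],np.round(s["force"],1),"z0",z0,"t",s["t"])
    return z0
E
python3 - <<'E'
from h import *
z=pick(627.2,-227,26,np.arctan2(-227,627),66)
if z:
    ok=place(z,40,np.arctan2(271,472),66); print(ok)
    if ok:
        look("w_p2",ARB,58,68,35)
        ctrl.move_ptp([474,-259,200],R(np.arctan2(-259,474)))
        look("w_sp",(474,-259),13,24,30)
E
```

```text
grip 52.59079630026117 52.438820600509644 [ 0.   0.8 -1. ] z0 27.194834728490616 t 18.025
pre [472.5 271.7  75.8] [0.7 0.1 0.1] want 75.19483472849062
down True [-0.   0.  -0.1] [-1.5 -0.   4.3]
True
w_p2 circ [471.7 270.7] 26.9 mean [472.8 271.3  64.3] 2037 ax -2.41 t 22.9333
w_sp circ [ 473.1 -260.1] 19.9 mean [ 473.9 -260.3   18.3] 747 ax 2.57 t 24.9
```

Run:
```python
from h import *
z=pick(473.1,-260.1,26,np.arctan2(-259,474),52)
if z:
    ok=place(z,64,np.arctan2(271,472),52); print(ok)
    if ok:
        look("w_p3",ARB,77,86,30)
        ctrl.move_ptp([640,270,190],R(-.46))
        look("w_nut",(640,270),9,24,45)
        look("w_nutb",(640,270),16,24,45)
```

```text
grip 37.81207654369798 50.08176762610674 [-0.7 -0.5 -0.7] z0 26.783203229773704 t 28.15
pre [472.5 271.7  99.5] [ 0.2  0.  -0.2] want 98.7832032297737
down True [-0.  0. -0.] [-0.7 -0.2  2.9]
True
w_p3 circ [471.7 270.9] 19.9 mean [472.5 271.3  82.3] 949 ax -2.66 t 33.0917
w_nut circ [640.5 271.4] 33.5 mean [641.1 270.1  16.5] 944 ax 2.7 t 34.0
w_nutb circ [647.2 267.9] 25.2 mean [640.6 270.3  18.3] 533 ax 2.77 t 34.05
```

View pics/w_nut.png

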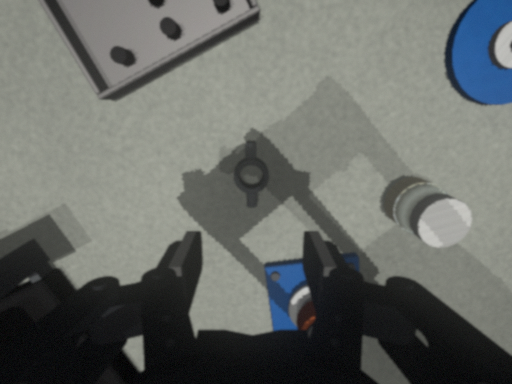

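View pics/w_p3.png

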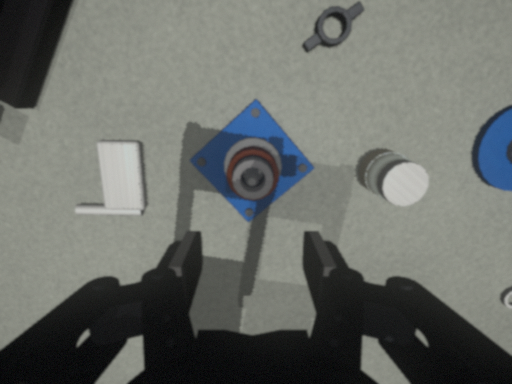

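The nut at (252,173) has its wings along tool x as planned; flange, drum and spacer are stacked concentrically on the post around (252,180).

Run:
```python
from h import *
z=pick(640.3,270.8,27,-.45,50)
if z:
    ok=place(z,82,-.45,50); print(ok)
    if ok: look("w_p4",ARB,90,108,45); look("w_p4b",ARB,60,68,40)
    p,d=optics.grab_frame("side"); cv2.imwrite("pics/s4.png",cv2.resize(p[80:240,150:310,::-1],(640,640))[:600])
```

```text
grip 33.00080306894112 50.59960308484733 [-0.2 -0.8 -1.6] z0 27.95078009824642 t 37.1917
pre [472.5 271.7 118.6] [-0.1 -0.3  0.2] want 117.95078009824641
down True [ 0.   0.  -0.1] [-0.  -0.6  4.2]
True
w_p4 circ [471.2 271.9] 33.8 mean [472.1 271.2  98.2] 1062 ax 2.71 t 40.95
w_p4b circ [471.2 270.5] 26.9 mean [477.9 266.5  64.3] 547 ax 1.08 t 41.0
```

View pics/s4.png

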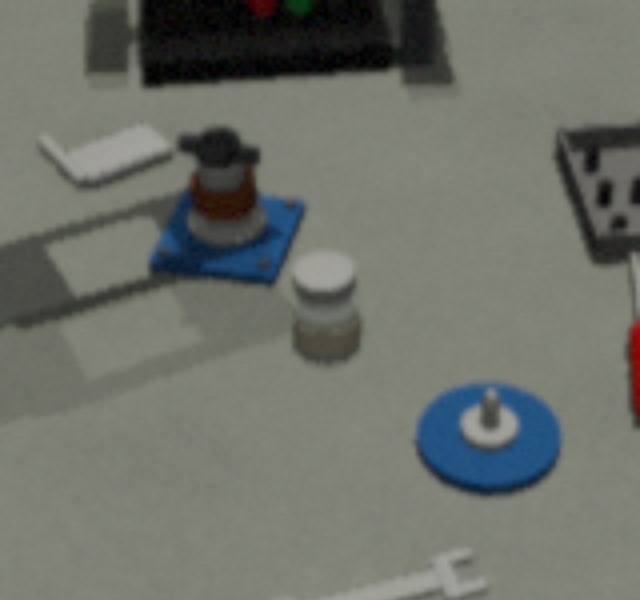

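The stack at (222,190) is complete and straight, the jar is standing at (327,305), and the short arbor at (490,430) is empty.

```bash
python3 -c "
from plant import ctrl
ctrl.hold(0.5); print(ctrl.finish_job())"
```

```text
the job is handed in; nothing more can be done
None
```

The job is handed in at about 42 s: flange, drum, spacer and wing nut are stacked flat on the long arbor by my last camera check, the short arbor is empty and the jar is standing; no verdict was returned.

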